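# Make up two oil-service kits

## Robot

A 6-joint arm with a two-finger parallel gripper is mounted at the origin on the work surface. World frame = base frame: x ahead of the robot, y to its left, z up, the work surface at z = 0. Lengths are in m, angles in rad, forces in N, time in s.
With the tool pointing down it reaches from about 0.35 to 0.85 m from the base axis. Payload 8.1 kg.
Tool frame: the origin (TCP) lies at the centre of the arm's flange, where the gripper is bolted on; the fingertips stand 186 mm ahead of it and the grasp point (between the pads) lies 167 mm ahead of it; z points along the fingers, y is the line along which they close (so a half turn about z gives the same grasp; the last joint's range is limited). The gripper opens to 93 mm and grips with 3 to 60 N. Pads are 15 mm wide; open, the fingers measure 128 mm over their backs; the gripper's body (75 mm by 188 mm) begins 65 mm behind the grasp point.
Start: joints at [1.029, 0.13, 1.488, -0, 1.523, -0.085], TCP at [0.265, 0.538, 0.405] pointing down, gripper open.
Joint ranges: [-2.96, 2.96], [-0.89, 2.26], [0.02, 2.5], [-1.34, 4.48], [0, 2.73], [-2.66, 2.66]. Speed limits (rad/s): [2.39, 2.39, 2.79, 3.14, 3.14, 3.14].

## Interface

Orientations are given as a rotation vector (axis times angle).
In Python, from plant import read_state, read_camera, camera_params, robot gives the robot as it stands.
- The arm moves only by the tool carry_out, never from a script. Its argument "targets" is a list of rows, each an object of numbers: "hand": the opening in per cent of the stroke, from 0 (shut) to 100 (fully open); "x", "y", "z": the shift along the tool's x, y, z in m; "ax", "ay", "az": the turn, a rotation vector about the tool's x, y, z in rad. In form: [{"hand": .., "x": .., "y": .., "z": .., "ax": .., "ay": .., "az": ..}, ...]. A call has 1 to 8 rows; each row is the pose to reach, as a shift and turn from the pose commanded when the call began, along the tool's axes at that moment; what a row does not reach only later rows make up. A row lasts 1/8 s, in which the tool goes at most 62.5 mm and 10.7 degrees, less where a joint would pass 70% of its speed; a pose out of reach is approached as far as the arm can. A call with a gripper value outside its range is refused whole. The fingers move at their own pace and stop on an object; "newtons" is the grip in N (left out, the last holds). Time passes only in rows, so rows that repeat a pose let the fingers close. It gives the time, the measured TCP pose, the force, the opening and the grip force at its end, in the units of the state.
- read_state(): the state, without advancing time (a new reading comes with each control period).
- read_camera(name): name is "side" or "top"; returns (picture, depth): 384x512x3 uint8, blue, green, red; 384x512 float32, m along the optical axis (not along the pixel's ray), 0 where there is no reading.
- camera_params(name): a dict with "fx", "fy", "cx", "cy" (pixels), "position" and "rotation" of the camera in the world. Camera axes: x right, y up, looking along -z (the intrinsics and any distortion apply to the point x, -y, -z); pixel columns grow to the right and rows downward; lengths in m; the calibration is good to about 2 mm. A picture is of the moment at which its call begins. camera_params takes no time and is no camera call.
- robot.close_job(): hands the job in; it is judged then, once.
The state is a dict: "t": time; "q": joint angles; "dq": joint speeds; "joint_torque": joint torques, N m; "tool_pos": TCP position; "orientation": TCP orientation; "force": force on the tool from outside, world axes, zero at the start; "wrist_torque": the same for the moment, N m; "opening": finger opening in m; "gripper_force": force on a finger pad.
Only numpy, scipy, OpenCV 4.12 (cv2) and the standard library are available. Lean on these libraries where they do the work, as an engineer would, in place of code of your own. Each camera call takes 0.05 s, during which the arm holds its last target. There are 200 camera calls.

## Task

Make up the two oil-service kits on the plywood kit boards: on the long board with three pockets, stand the wide short filter in the large round pocket, the round bottle in the oblong pocket and the sump plug, still head down, in the small round pocket; on the short board with two pockets, stand the slim tall filter in the round pocket and the flat bottle in the oblong one. Everything must end upright on the floor of its pocket, set down and not dropped. Leave the roll of tape, the spray can and the small carton where they are.

Things in the scene. Friction and masses are not known exactly. Their poses are not given: they have to be found in the camera images.
- long_board: Kit board for the first kit: fixed plywood board, 98 (x) by 244 (y) by 22 mm thick, lying flat, with three pockets 16 mm deep (pocket floor 6 mm above the table, board top 22 mm). Origin: centre of its underside; y along its length, z up. Pocket centres lie on the line x = 0: large round pocket, 82 mm diameter, at y = -73 mm; oblong pocket, 60 mm in x by 76 mm in y, at y = +14 mm; small round pocket, 54 mm diameter, at y = +87 mm. Which side of the table it lies on changes
- short_board: Kit board for the second kit: fixed plywood board, 98 (x) by 182 (y) by 22 mm thick, lying flat, with two pockets 16 mm deep (pocket floor 6 mm above the table, board top 22 mm). Origin: centre of its underside; y along its length, z up. Pocket centres lie on the line x = 0: round pocket, 82 mm diameter, at y = -42 mm; oblong pocket, 60 mm in x by 76 mm in y, at y = +45 mm. Which side of the table it lies on changes
- wide_filter: Wide, short spin-on oil filter, loose: white upright can 64 mm in diameter, 62 mm tall, about 0.3 kg. Origin: centre of its underside, z up
- slim_filter: Slim, tall spin-on oil filter, loose: white upright can 50 mm in diameter, 92 mm tall, about 0.3 kg. Origin: centre of its underside, z up
- round_bottle: Round grey plastic bottle with a paper label and a black cap, loose, rigid: 44 mm in diameter up to 76 mm, then a cone to the cap, 26 mm in diameter; 108 mm tall in all, about 0.16 kg. Origin: centre of its underside, z up
- flat_bottle: Flat grey plastic bottle with a paper label and a black cap, loose, rigid: 58 mm (x) by 36 mm (y), body 80 mm tall, cap 24 mm in diameter on top; 104 mm tall in all, about 0.16 kg. Origin: centre of its underside, z up; x along its wide side
- sump_plug: Steel sump plug, loose, standing on its hexagonal head: head 34 mm across flats (39 mm over corners) and 16 mm high, with a threaded shank 24 mm in diameter standing up from it; 48 mm tall in all, about 0.18 kg. Origin: centre of its underside, z up
- tape_roll: Bystander: roll of paper tape lying flat between the two boards, 68 mm in diameter, 24 mm high, loose. Origin: centre of its underside, z up
- spray_can: Bystander: white and blue spray can standing at the back, 58 mm in diameter, 154 mm tall, loose. Origin: centre of its underside, z up
- small_carton: Bystander: small cardboard carton lying behind the stock, 26 (x) by 70 (y) by 26 mm high, loose. Origin: centre of its underside, z up

How it is judged:
By the outcome, as a careful person would: the job done as asked, in the order asked, and still so for the second after the job is handed in, with the robot touching nothing.
It also fails if it takes over 115 s, if anything falls off the work surface, if the arm or the gripper's body presses on something with over 40 N, if the wrist force passes 120 N, or if a joint passes its speed limit or range.

## Working session

There is one attempt and no reset: what is moved stays moved. The work goes in short steps, Python scripts to look and compute and a tool call to move; the robot and the scene stay as the last step left them, time stands still between calls to the robot, and variables do not carry over. Pictures are saved under pics/ and viewed, at most 14 in all, crops included, and the job is handed in when it is done.

Besides the shell and the picture viewer there is one more tool, called after "Request:" as a command line: name --argument value ..., lists and objects as JSON in quotes. carry_out: Moves the arm, as the interface text tells. Its arguments: {"type":"object","properties":{"targets":{"type":"array","items":{"type":"object","properties":{"hand":{"type":"number"},"x":{"type":"number"},"y":{"type":"number"},"z":{"type":"number"},"ax":{"type":"number"},"ay":{"type":"number"},"az":{"type":"number"}}}},"newtons":{"type":"number"}},"required":["targets"]}

```bash
mkdir -p pics; ls
cat > h.py <<'E'
import numpy as np, cv2
from plant import read_state, read_camera, camera_params, robot
def pts(d,p):
    v,u=np.mgrid[0:d.shape[0],0:d.shape[1]]
    c=np.stack([(u-p["cx"])/p["fx"]*d,-(v-p["cy"])/p["fy"]*d,-d],-1)
    return c@np.array(p["rotation"]).T+np.array(p["position"])
E
python3 - <<'E'
from h import *
for n in("top","side"):
    b,d=read_camera(n);p=camera_params(n);print(n,p)
    cv2.imwrite(f"pics/{n}0.png",b);np.savez(f"{n}0.npz",b=b,d=d,P=pts(d,p))
print(read_state())
E
```

```text
pics
top {'fx': 388.1934802196645, 'fy': 388.1934802196645, 'cx': 257.48264240653026, 'cy': 185.76987930438452, 'position': array([0.51678773, 0.00428282, 0.87386775]), 'rotation': array([ 0.09536701, -0.10306738, -1.54269246])}Traceback (most recent call last):
  File "<stdin>", line 4, in <module>
  File "h.py", line 6, in pts
    return c@np.array(p["rotation"]).T+np.array(p["position"])
           ~~~~~~~~~~~~~~~~~~~~~~~~~~~^~~~~~~~~~~~~~~~~~~~~~~~
ValueError: operands could not be broadcast together with shapes (384,512) (3,)
```

View pics/top0.png

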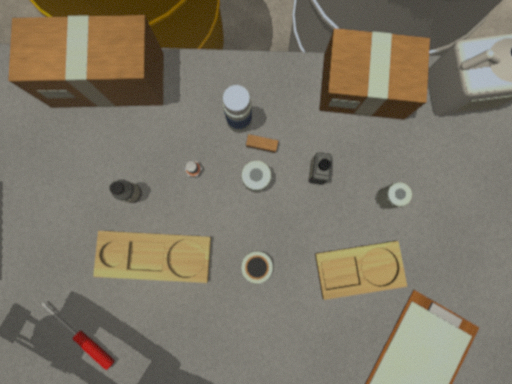

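```bash
sed -i 's/np.array(p\["rotation"\]).T/cv2.Rodrigues(np.array(p["rotation"]))[0].T/' h.py
cat > meas.py <<'E'
from h import *
D={}
for n in("top","side"):
    b,d=read_camera(n);p=camera_params(n);P=pts(d,p);D[n]=(b,d,P)
    cv2.imwrite(f"pics/{n}1.png",b);np.savez(f"{n}1.npz",b=b,d=d,P=P)
    print(n,p,(d==0).mean())
b,d,P=D["top"]
print("table z",P[215,[60,240,300,440],2], P[300,250])
z=P[...,2]; hsv=cv2.cvtColor(b,cv2.COLOR_BGR2HSV)
print("hsv board",hsv[240,120],hsv[240,170],hsv[290,345])
wood=((hsv[...,0]>12)&(hsv[...,0]<32)&(hsv[...,1]>60)&(hsv[...,2]>90)).astype(np.uint8)
wood[:220]=0; wood[310:]=0
cs,_=cv2.findContours(wood,cv2.RETR_EXTERNAL,cv2.CHAIN_APPROX_NONE)
for c in cs:
    if cv2.contourArea(c)<1500: continue
    r=cv2.minAreaRect(c);print("board px",r,cv2.contourArea(c),cv2.boxPoints(r).tolist())
m=((z>0.012)&(d>0)).astype(np.uint8); m[:75]=0;m[290:]=0
k,lab,st,ce=cv2.connectedComponentsWithStats(m)
for i in range(1,k):
    if st[i,4]<40: continue
    Q=P[lab==i]; zt=np.percentile(Q[:,2],97); T=Q[Q[:,2]>zt-.006]
    h=cv2.minAreaRect((T[:,:2]*1000).astype(np.float32))
    print(np.round(ce[i]),st[i,4],"z",round(zt,4),"top rect mm",np.round(h[0],1),np.round(h[1],1),round(h[2],1))
E
python3 meas.py
```

```text
top {'fx': 388.1934802196645, 'fy': 388.1934802196645, 'cx': 257.48264240653026, 'cy': 185.76987930438452, 'position': array([0.51678773, 0.00428282, 0.87386775]), 'rotation': array([ 0.09536701, -0.10306738, -1.54269246])} 0.00421142578125
side {'fx': 410.8156677718023, 'fy': 410.8156677718023, 'cx': 256.96907921786465, 'cy': 198.21799616993752, 'position': array([0.54579622, 0.67028629, 0.72362691]), 'rotation': array([ 0.05211742, -1.1449245 , -2.78520304])} 0.003926595052083333
table z [0.00092192 0.00163485 0.001385   0.0003116 ] [3.76030918e-01 1.13546983e-02 2.49704736e-05]
hsv board [ 18 114 175] [ 21 111 174] [ 20 117 174]
board px ((360.87841796875, 269.729736328125), (47.67256164550781, 86.35128784179688), 81.02737426757812) 3936.0 [[314.5135498046875, 252.91893005371094], [399.80816650390625, 239.4513397216797], [407.2432861328125, 286.54052734375], [321.94866943359375, 300.00811767578125]]
board px ((151.81784057617188, 256.2153015136719), (115.7265396118164, 47.19255447387695), 3.1449575424194336) 5226.5 [[92.74717712402344, 276.6015319824219], [95.33625793457031, 229.4
[... 222 characters left out ...]
6.5 94.1] 0.4
[237. 107.] 1112 z 0.1559 top rect mm [779.   47.7] [51.6 50.3] 2.0
[261. 142.] 384 z 0.0288 top rect mm [723.9  -5.1] [69.5 26.5] 79.5
[320. 168.] 608 z 0.1055 top rect mm [ 663.9 -131.9] [22.6 22.5] 85.2
[193. 168.] 206 z 0.05 top rect mm [661.6 146.3] [22.1 21.2] 3.1
[256. 176.] 758 z 0.0651 top rect mm [644.2   5.3] [61.8 61.7] 29.9
[125. 190.] 550 z 0.1095 top rect mm [604.4 283.2] [24.7 24.8] 81.5
[394. 195.] 744 z 0.0946 top rect mm [ 608.5 -287.3] [47.4 47.5] 1.8
[147. 256.] 2761 z 0.0249 top rect mm [466.7 226.4] [245.3  98.3] 88.4
[364. 266.] 1642 z 0.0252 top rect mm [ 449.7 -226.4] [ 98.3 182.9] 10.0
[257. 267.] 792 z 0.0279 top rect mm [450.3  -0.9] [65.6 66.7] 1.4
```

View pics/side1.png

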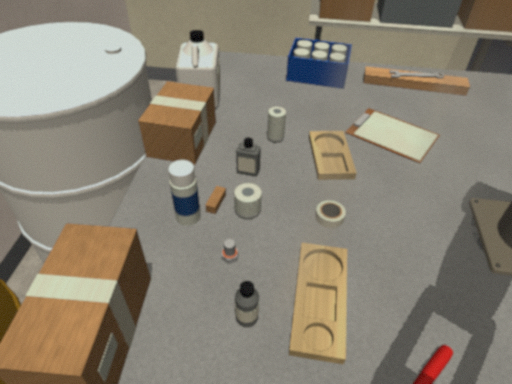

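```bash
cat > m2.py <<'E'
from h import *
T=np.load("top1.npz");S=np.load("side1.npz")
C=dict(wide=(644,5,62),slim=(608,-287,92),rb=(604,283,108),fb=(664,-132,104),plug=(662,146,48),tape=(450,-1,24),can=(779,48,154))
for n,W in(("top",T["P"]),("side",S["P"])):
    Q=W.reshape(-1,3)*1000
    print(n,"table",np.median(Q[(abs(Q[:,0]-550)<40)&(abs(Q[:,1]-60)<60)&(abs(Q[:,2])<12)][:,2]))
    for k,(x,y,h) in C.items():
        R=Q[(np.hypot(Q[:,0]-x,Q[:,1]-y)<45)&(Q[:,2]>h-5)&(Q[:,2]<h+8)]
        r=cv2.minAreaRect(R[:,:2].astype(np.float32));print(k,np.round(r[0],1),np.round(r[1],1),np.round(np.median(R[:,2]),1))
    for (x,y,w) in((467,226,150),(450,-226,110)):
        R=Q[(np.hypot(Q[:,0]-x,Q[:,1]-y)<w)&(Q[:,2]>19)&(Q[:,2]<30)]
        r=cv2.minAreaRect(R[:,:2].astype(np.float32));print("board",np.round(r[0],1),np.round(r[1],1),round(r[2],1),np.round(np.median(R[:,2]),1))
    F=Q[(np.hypot(Q[:,0]-664,Q[:,1]+132)<50)&(Q[:,2]>70)&(Q[:,2]<86)]
    r=cv2.minAreaRect(F[:,:2].astype(np.float32));print("fb shoulder",len(F),r)
    F=Q[(np.hypot(Q[:,0]-664,Q[:,1]+132)<50)&(Q[:,2]>20)&(Q[:,2]<86)]
    r=cv2.minAreaRect(F[:,:2].astype(np.float32));print("fb body",len(F),r)
    B=Q[(Q[:,0]>600)&(Q[:,0]<900)&(abs(Q[:,1])>170)&(Q[:,2]>120)&(abs(Q[:,1])<420)&(Q[:,2]<170)]
    for s in(1,-1):
        G=B[B[:,1]*s>0]; print("box",s,G[:,:2].min(0),G[:,:2].max(0)) if len(G) else 0
s=read_state();print(s["tool_pos"],s["orientation"],cv2.Rodrigues(np.array(s["orientation"]))[0].round(4),s["force"],s["opening"])
E
python3 m2.py
```

```text
top table 0.30628783706293516
wide [644.7   5.4] [62.  62.1] 62.1
slim [ 608.5 -286.8] [47.5 48.3] 92.3
rb [604.4 283.2] [24.7 24.8] 107.8
fb [ 663.9 -131.9] [22.6 22.5] 104.2
plug [661.6 146.3] [22.1 21.2] 47.6
tape [450.3  -0.9] [65.6 66.7] 24.9
can [779.   47.7] [51.6 50.3] 153.8
board [513.9 225. ] [245.5 192.7] 88.2 22.2
board [ 449.6 -226.5] [ 98.4 182.8] 10.2 22.5
fb shoulder 269 ((664.1028442382812, -132.2852783203125), (36.185211181640625, 57.7978630065918), 83.21305084228516)
fb body 394 ((663.9864501953125, -131.95077514648438), (36.68161392211914, 58.210418701171875), 83.60668182373047)
box 1 [801.13717214 225.24977355] [899.92990939 419.9993278 ]
box -1 [ 793.3850963  -419.93778952] [ 899.91735591 -170.14953279]
side table 1.6895898720191704
wide [646.1   6.3] [60.  64.3] 63.6
slim [ 609.1 -285.7] [48.3 48.7] 93.2
rb [605.7 285.3] [24.8 25.2] 109.7
fb [ 665.7 -129.5] [22.7 22.2] 105.2
plug [663.1 148.8] [22.3 22.2] 49.2
tape [451.3   0.8] [66.5 67.9] 26.0
can [780.5  49.4] [51.5 52.1] 155.6
board [505.8 224.9] [246.  174.4] 88.0 23.6
board [ 451.3 -225.2] [ 99.7 187.2] 9.6 23.2
fb shoulder 184 ((665.2564086914062, -128.8230438232422), (35.379512786865234, 56.131893157958984), 84.63275146484375)
fb body 543 ((665.03076171875, -128.4801483154297), (36.69813537597656, 56.60365295410156), 83.7587661743164)
box 1 [802.2278953  226.27060573] [899.98693075 419.98548544]
box -1 [ 794.58190093 -419.28938643] [ 899.94643572 -170.09310853]
[0.26453151 0.5383519  0.40392807] [-7.11124353e-01 -3.05959244e+00  2.09476516e-03] [[-8.975e-01  4.410e-01 -7.000e-04]
 [ 4.410e-01  8.975e-01 -1.200e-03]
 [ 1.000e-04 -1.400e-03 -1.000e+00]] [ 0.1784747  -0.43817292  1.02869515] 0.09295985135663425
```

Create go.py:
```python
import sys
from h import *
from scipy.spatial.transform import Rotation as Ro
def go(X,Y,Z,yaw):  # mm, tool y heading in deg -> shift and turn in tool axes
    s=read_state();R=cv2.Rodrigues(np.array(s["orientation"]))[0]
    a=np.radians(yaw);y=np.array([np.cos(a),np.sin(a),0]);z=np.array([0,0,-1.]);x=np.cross(y,z)
    G=np.stack([x,y,z],1)
    print("t",round(s["t"],2),"at",np.round(np.array(s["tool_pos"])*1000,1),"open",round(s["opening"],4),"F",np.round(s["force"],1))
    print("shift",np.round(R.T@(np.array([X,Y,Z])/1000-s["tool_pos"]),4),"turn",np.round(Ro.from_matrix(R.T@G).as_rotvec(),4))
go(*map(float,sys.argv[1:5]))
```

```text
(no output)
```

Request:
carry_out --targets '[{"hand":100,"x":-0.576,"y":-0.31,"z":0.03,"az":-0.457},{"hand":100,"x":-0.576,"y":-0.31,"z":0.03,"az":-0.457},{"hand":100,"x":-0.576,"y":-0.31,"z":0.03,"az":-0.457},{"hand":100,"x":-0.576,"y":-0.31,"z":0.03,"az":-0.457},{"hand":100,"x":-0.576,"y":-0.31,"z":0.03,"az":-0.457},{"hand":100,"x":-0.576,"y":-0.31,"z":0.03,"az":-0.457},{"hand":100,"x":-0.576,"y":-0.31,"z":0.03,"az":-0.457},{"hand":100,"x":-0.576,"y":-0.31,"z":0.03,"az":-0.457}]'

```text
schema error: expected keys hand, x, y, z, ax, ay, az
```

```bash
python3 go.py 645 6 320 90
```

```text
t 0.15 at [264.5 538.4 403.9] open 0.093 F [ 0.2 -0.4  1. ]
shift [-0.5763 -0.3099  0.0843] turn [-1.300e-03 -4.000e-04 -4.567e-01]
```

Request:
carry_out --targets '[{"hand":100,"x":-0.576,"y":-0.31,"z":0.03,"ax":0,"ay":0,"az":-0.457},{"hand":100,"x":-0.576,"y":-0.31,"z":0.03,"ax":0,"ay":0,"az":-0.457},{"hand":100,"x":-0.576,"y":-0.31,"z":0.03,"ax":0,"ay":0,"az":-0.457},{"hand":100,"x":-0.576,"y":-0.31,"z":0.03,"ax":0,"ay":0,"az":-0.457},{"hand":100,"x":-0.576,"y":-0.31,"z":0.03,"ax":0,"ay":0,"az":-0.457},{"hand":100,"x":-0.576,"y":-0.31,"z":0.03,"ax":0,"ay":0,"az":-0.457},{"hand":100,"x":-0.576,"y":-0.31,"z":0.03,"ax":0,"ay":0,"az":-0.457},{"hand":100,"x":-0.576,"y":-0.31,"z":0.03,"ax":0,"ay":0,"az":-0.457}]'

```text
t: 1.15
tool_pos: [0.5518, 0.1358, 0.3819]
orientation: [0.0, -3.142, -0.0]
force: [0.7, 0.8, 0.3]
opening: 0.0931
gripper_force: 0.0
```

```bash
python3 go.py 645 6 320 90
```

```text
t 1.15 at [551.8 135.8 381.9] open 0.0931 F [0.7 0.8 0.3]
shift [-0.0932 -0.1299  0.0619] turn [ 0.0001 -0.0001  0.0001]
```

Request:
carry_out --targets '[{"hand":100,"x":-0.093,"y":-0.13,"z":0.062,"ax":0,"ay":0,"az":0},{"hand":100,"x":-0.093,"y":-0.13,"z":0.062,"ax":0,"ay":0,"az":0},{"hand":100,"x":-0.093,"y":-0.13,"z":0.062,"ax":0,"ay":0,"az":0},{"hand":100,"x":-0.093,"y":-0.13,"z":0.062,"ax":0,"ay":0,"az":0},{"hand":100,"x":-0.093,"y":-0.13,"z":0.062,"ax":0,"ay":0,"az":0}]'

```text
t: 1.78
tool_pos: [0.6439, 0.008, 0.3199]
orientation: [-0.0, -3.141, -0.001]
force: [-0.3, -0.5, 0.0]
opening: 0.0927
gripper_force: 0.0
```

```bash
python3 go.py 645 6 216 90
```

```text
t 1.77 at [643.9   8.  319.9] open 0.0927 F [-0.3 -0.5  0. ]
shift [-0.0012 -0.002   0.1039] turn [ 0.0005 -0.0009 -0.0002]
```

Request:
carry_out --targets '[{"hand":100,"x":-0.001,"y":-0.002,"z":0.06,"ax":0,"ay":0,"az":0},{"hand":100,"x":-0.001,"y":-0.002,"z":0.095,"ax":0,"ay":0,"az":0},{"hand":100,"x":-0.001,"y":-0.002,"z":0.108,"ax":0,"ay":0,"az":0},{"hand":100,"x":-0.001,"y":-0.002,"z":0.108,"ax":0,"ay":0,"az":0},{"hand":50,"x":-0.001,"y":-0.002,"z":0.108,"ax":0,"ay":0,"az":0},{"hand":50,"x":-0.001,"y":-0.002,"z":0.108,"ax":0,"ay":0,"az":0},{"hand":50,"x":-0.001,"y":-0.002,"z":0.108,"ax":0,"ay":0,"az":0},{"hand":50,"x":-0.001,"y":-0.002,"z":0.108,"ax":0,"ay":0,"az":0}]' --newtons 25

```text
t: 2.78
tool_pos: [0.6455, 0.0059, 0.2132]
orientation: [-0.0, 3.14, 0.0]
force: [0.2, 1.9, 5.3]
opening: 0.0638
gripper_force: 25.0
```

```bash
python3 go.py 465 154 300 90
```

```text
t 2.77 at [645.5   5.9 213.2] open 0.0638 F [0.2 1.9 5.3]
shift [ 0.1803  0.1482 -0.087 ] turn [0.0003 0.0014 0.0001]
```

Request:
carry_out --targets '[{"hand":50,"x":0,"y":0,"z":-0.03,"ax":0,"ay":0,"az":0},{"hand":50,"x":0,"y":0,"z":-0.07,"ax":0,"ay":0,"az":0},{"hand":50,"x":0.045,"y":0.037,"z":-0.07,"ax":0,"ay":0,"az":0},{"hand":50,"x":0.09,"y":0.074,"z":-0.07,"ax":0,"ay":0,"az":0},{"hand":50,"x":0.135,"y":0.111,"z":-0.07,"ax":0,"ay":0,"az":0},{"hand":50,"x":0.18,"y":0.148,"z":-0.07,"ax":0,"ay":0,"az":0},{"hand":50,"x":0.18,"y":0.148,"z":-0.07,"ax":0,"ay":0,"az":0},{"hand":50,"x":0.18,"y":0.148,"z":-0.07,"ax":0,"ay":0,"az":0}]'

```text
t: 3.78
tool_pos: [0.4651, 0.1538, 0.2823]
orientation: [-0.002, 3.141, -0.001]
force: [0.9, 0.1, -1.9]
opening: 0.0638
gripper_force: 25.0
```

```bash
python3 go.py 465 154 219 90
```

```text
t 3.77 at [465.1 153.8 282.3] open 0.0638 F [ 0.9  0.1 -1.9]
shift [0.0001 0.0003 0.0633] turn [-0.0003  0.0006  0.0011]
```

Request:
carry_out --targets '[{"hand":50,"x":0,"y":0,"z":0.03,"ax":0,"ay":0,"az":0},{"hand":50,"x":0,"y":0,"z":0.05,"ax":0,"ay":0,"az":0},{"hand":50,"x":0,"y":0,"z":0.058,"ax":0,"ay":0,"az":0},{"hand":50,"x":0,"y":0,"z":0.061,"ax":0,"ay":0,"az":0},{"hand":50,"x":0,"y":0,"z":0.062,"ax":0,"ay":0,"az":0},{"hand":50,"x":0,"y":0,"z":0.063,"ax":0,"ay":0,"az":0},{"hand":50,"x":0,"y":0,"z":0.063,"ax":0,"ay":0,"az":0}]'

```text
t: 4.65
tool_pos: [0.4653, 0.1538, 0.2197]
orientation: [-0.0, 3.141, 0.0]
force: [-0.6, -0.2, -2.9]
opening: 0.0632
gripper_force: 25.0
```

```bash
python3 go.py 465 154 219 90
```

```text
t 4.65 at [465.3 153.8 219.7] open 0.0632 F [-0.6 -0.2 -2.9]
shift [0.0003 0.0002 0.0007] turn [0.0002 0.0009 0.0003]
```

Request:
carry_out --targets '[{"hand":50,"x":0,"y":0,"z":0.001,"ax":0,"ay":0,"az":0},{"hand":50,"x":0,"y":0,"z":0.001,"ax":0,"ay":0,"az":0},{"hand":50,"x":0,"y":0,"z":0.001,"ax":0,"ay":0,"az":0}]'

```text
t: 5.03
tool_pos: [0.4653, 0.1538, 0.2191]
orientation: [-0.001, 3.141, 0.0]
force: [-3.2, -1.2, 5.5]
opening: 0.0636
gripper_force: 25.0
```

Request:
carry_out --targets '[{"hand":80,"x":0,"y":0,"z":0,"ax":0,"ay":0,"az":0},{"hand":95,"x":0,"y":0,"z":0,"ax":0,"ay":0,"az":0},{"hand":100,"x":0,"y":0,"z":0,"ax":0,"ay":0,"az":0},{"hand":100,"x":0,"y":0,"z":0,"ax":0,"ay":0,"az":0},{"hand":100,"x":0,"y":0,"z":-0.03,"ax":0,"ay":0,"az":0},{"hand":100,"x":0,"y":0,"z":-0.08,"ax":0,"ay":0,"az":0},{"hand":100,"x":0,"y":0,"z":-0.12,"ax":0,"ay":0,"az":0},{"hand":100,"x":0,"y":0,"z":-0.12,"ax":0,"ay":0,"az":0}]'

```text
t: 6.02
tool_pos: [0.4664, 0.154, 0.3424]
orientation: [-0.0, 3.134, 0.002]
force: [0.0, 0.0, 0.3]
opening: 0.0932
gripper_force: 0.0
```

```bash
python3 go.py 605 284 340 0
```

```text
t 6.03 at [466.4 154.  342.4] open 0.0932 F [0.  0.  0.3]
shift [-0.1386  0.1299  0.0036] turn [0.0069 0.0045 1.571 ]
```

Request:
carry_out --targets '[{"hand":100,"x":-0.139,"y":0.13,"z":0,"ax":0,"ay":0,"az":1.571},{"hand":100,"x":-0.139,"y":0.13,"z":0,"ax":0,"ay":0,"az":1.571},{"hand":100,"x":-0.139,"y":0.13,"z":0,"ax":0,"ay":0,"az":1.571},{"hand":100,"x":-0.139,"y":0.13,"z":0,"ax":0,"ay":0,"az":1.571},{"hand":100,"x":-0.139,"y":0.13,"z":0,"ax":0,"ay":0,"az":1.571},{"hand":100,"x":-0.139,"y":0.13,"z":0,"ax":0,"ay":0,"az":1.571},{"hand":100,"x":-0.139,"y":0.13,"z":0,"ax":0,"ay":0,"az":1.571},{"hand":100,"x":-0.139,"y":0.13,"z":0,"ax":0,"ay":0,"az":1.571}]'

```text
t: 7.02
tool_pos: [0.6037, 0.2837, 0.3362]
orientation: [-2.148, -2.292, 0.003]
force: [0.3, -0.0, 0.1]
opening: 0.0932
gripper_force: 0.0
```

```bash
python3 go.py 605 284 320 0
```

```text
t 7.03 at [603.7 283.7 336.2] open 0.0932 F [ 0.3 -0.   0.1]
shift [0.0003 0.0014 0.0162] turn [-0.0023  0.0008  0.0649]
```

Request:
carry_out --targets '[{"hand":100,"x":0,"y":0.001,"z":0.03,"ax":-0.002,"ay":0,"az":0.065},{"hand":100,"x":0,"y":0.001,"z":0.08,"ax":-0.002,"ay":0,"az":0.065},{"hand":100,"x":0,"y":0.001,"z":0.11,"ax":-0.002,"ay":0,"az":0.065},{"hand":100,"x":0,"y":0.001,"z":0.118,"ax":-0.002,"ay":0,"az":0.065},{"hand":100,"x":0,"y":0.001,"z":0.118,"ax":-0.002,"ay":0,"az":0.065},{"hand":30,"x":0,"y":0.001,"z":0.118,"ax":-0.002,"ay":0,"az":0.065},{"hand":30,"x":0,"y":0.001,"z":0.118,"ax":-0.002,"ay":0,"az":0.065},{"hand":30,"x":0,"y":0.001,"z":0.118,"ax":-0.002,"ay":0,"az":0.065}]' --newtons 20

```text
t: 8.02
tool_pos: [0.6054, 0.284, 0.2213]
orientation: [2.213, 2.227, 0.005]
force: [0.3, -0.6, -0.2]
opening: 0.0678
gripper_force: 0.0
```

Request:
carry_out --targets '[{"hand":30,"x":0,"y":0,"z":0,"ax":0,"ay":0,"az":0},{"hand":30,"x":0,"y":0,"z":0,"ax":0,"ay":0,"az":0},{"hand":30,"x":0,"y":0,"z":0,"ax":0,"ay":0,"az":0}]'

```text
t: 8.4
tool_pos: [0.605, 0.2838, 0.2202]
orientation: [2.214, 2.227, 0.002]
force: [0.0, -0.1, 1.0]
opening: 0.0437
gripper_force: 20.0
```

```bash
python3 go.py 468 241 300 0
```

```text
t 8.4 at [605.  283.8 220.2] open 0.0437 F [ 0.  -0.1  1. ]
shift [-0.042  -0.1371 -0.0801] turn [ 0.0019 -0.0001  0.006 ]
```

Request:
carry_out --targets '[{"hand":30,"x":0,"y":0,"z":-0.03,"ax":0,"ay":0,"az":0},{"hand":30,"x":0,"y":0,"z":-0.07,"ax":0,"ay":0,"az":0},{"hand":30,"x":-0.014,"y":-0.045,"z":-0.07,"ax":0,"ay":0,"az":0},{"hand":30,"x":-0.028,"y":-0.09,"z":-0.07,"ax":0,"ay":0,"az":0},{"hand":30,"x":-0.042,"y":-0.137,"z":-0.07,"ax":0,"ay":0,"az":0},{"hand":30,"x":-0.042,"y":-0.137,"z":-0.07,"ax":0,"ay":0,"az":0},{"hand":30,"x":-0.042,"y":-0.137,"z":-0.07,"ax":0,"ay":0,"az":0}]'

```text
t: 9.28
tool_pos: [0.4684, 0.2411, 0.2903]
orientation: [2.213, 2.227, 0.004]
force: [0.2, -0.0, -1.4]
opening: 0.0439
gripper_force: 20.0
```

```bash
python3 go.py 468 241 226.2 0
```

```text
t 9.28 at [468.4 241.1 290.3] open 0.0439 F [ 0.2 -0.  -1.4]
shift [-0.0002 -0.0007  0.0641] turn [ 0.0033 -0.0005  0.006 ]
```

Request:
carry_out --targets '[{"hand":30,"x":0,"y":0,"z":0.03,"ax":0.001,"ay":0,"az":0},{"hand":30,"x":0,"y":0,"z":0.05,"ax":0.001,"ay":0,"az":0},{"hand":30,"x":0,"y":0,"z":0.058,"ax":0.001,"ay":0,"az":0},{"hand":30,"x":0,"y":0,"z":0.061,"ax":0.001,"ay":0,"az":0},{"hand":30,"x":0,"y":0,"z":0.063,"ax":0.001,"ay":0,"az":0},{"hand":30,"x":0,"y":0,"z":0.064,"ax":0.001,"ay":0,"az":0},{"hand":30,"x":0,"y":0,"z":0.064,"ax":0.001,"ay":0,"az":0},{"hand":30,"x":0,"y":0,"z":0.064,"ax":0.001,"ay":0,"az":0}]'

```text
t: 10.28
tool_pos: [0.4683, 0.241, 0.2263]
orientation: [2.214, 2.227, 0.002]
force: [-0.5, -0.1, -1.9]
opening: 0.0436
gripper_force: 20.0
```

Request:
carry_out --targets '[{"hand":30,"x":0,"y":0,"z":0.001,"ax":0,"ay":0,"az":0},{"hand":30,"x":0,"y":0,"z":0.001,"ax":0,"ay":0,"az":0},{"hand":30,"x":0,"y":0,"z":0.001,"ax":0,"ay":0,"az":0}]'

```text
t: 10.65
tool_pos: [0.4684, 0.2411, 0.2261]
orientation: [2.214, 2.228, 0.002]
force: [-4.1, -1.0, 8.3]
opening: 0.0435
gripper_force: 20.0
```

Request:
carry_out --targets '[{"hand":60,"x":0,"y":0,"z":0,"ax":0,"ay":0,"az":0},{"hand":80,"x":0,"y":0,"z":0,"ax":0,"ay":0,"az":0},{"hand":80,"x":0,"y":0,"z":0,"ax":0,"ay":0,"az":0},{"hand":80,"x":0,"y":0,"z":0,"ax":0,"ay":0,"az":0},{"hand":80,"x":0,"y":0,"z":-0.03,"ax":0,"ay":0,"az":0},{"hand":80,"x":0,"y":0,"z":-0.08,"ax":0,"ay":0,"az":0},{"hand":80,"x":0,"y":0,"z":-0.12,"ax":0,"ay":0,"az":0},{"hand":80,"x":0,"y":0,"z":-0.12,"ax":0,"ay":0,"az":0}]'

```text
t: 11.65
tool_pos: [0.4694, 0.2415, 0.3493]
orientation: [2.212, 2.225, 0.012]
force: [0.1, -0.4, -1.0]
opening: 0.0743
gripper_force: 0.0
```

```bash
python3 go.py 662.5 147.5 300 0
```

```text
t 11.65 at [469.4 241.5 349.3] open 0.0743 F [ 0.1 -0.4 -1. ]
shift [-0.0953  0.1921  0.0506] turn [ 0.0081 -0.0028  0.006 ]
```

Request:
carry_out --targets '[{"hand":80,"x":-0.025,"y":0.05,"z":0,"ax":0,"ay":0,"az":0},{"hand":80,"x":-0.05,"y":0.1,"z":0,"ax":0,"ay":0,"az":0},{"hand":80,"x":-0.075,"y":0.15,"z":0.03,"ax":0,"ay":0,"az":0},{"hand":80,"x":-0.095,"y":0.192,"z":0.05,"ax":0,"ay":0,"az":0},{"hand":80,"x":-0.095,"y":0.192,"z":0.05,"ax":0,"ay":0,"az":0},{"hand":80,"x":-0.095,"y":0.192,"z":0.05,"ax":0,"ay":0,"az":0}]'

```text
t: 12.4
tool_pos: [0.6602, 0.1472, 0.2937]
orientation: [-2.214, -2.227, 0.001]
force: [0.2, -0.1, -0.2]
opening: 0.0743
gripper_force: 0.0
```

```bash
python3 go.py 662.5 147.5 207 0
python3 - <<'E'
from h import *
b,d=read_camera("side");P=pts(d,camera_params("side"))
cv2.imwrite("pics/side2.png",cv2.resize(b[130:370,180:400],None,fx=2.2,fy=2.2))
E
```

```text
t 12.4 at [660.2 147.2 293.7] open 0.0743 F [ 0.2 -0.1 -0.2]
shift [0.0003 0.0024 0.0867] turn [-0.0014 -0.0001  0.0057]
```

View pics/side2.png

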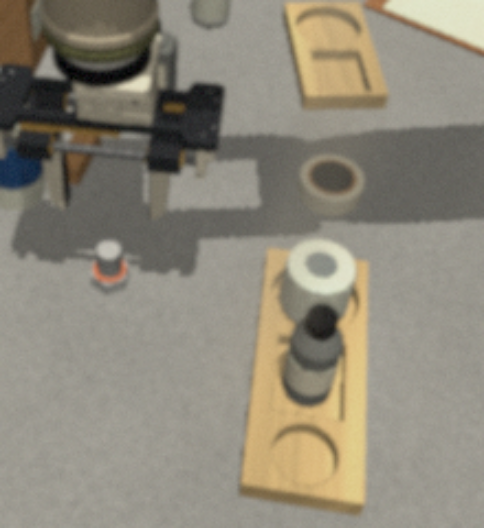

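Request:
carry_out --targets '[{"hand":80,"x":0,"y":0.002,"z":0.03,"ax":0,"ay":0,"az":0},{"hand":80,"x":0,"y":0.002,"z":0.07,"ax":0,"ay":0,"az":0},{"hand":80,"x":0,"y":0.002,"z":0.085,"ax":0,"ay":0,"az":0},{"hand":80,"x":0,"y":0.002,"z":0.085,"ax":0,"ay":0,"az":0},{"hand":80,"x":0,"y":0.002,"z":0.085,"ax":0,"ay":0,"az":0},{"hand":40,"x":0,"y":0.002,"z":0.085,"ax":0,"ay":0,"az":0},{"hand":10,"x":0,"y":0.002,"z":0.085,"ax":0,"ay":0,"az":0},{"hand":10,"x":0,"y":0.002,"z":0.085,"ax":0,"ay":0,"az":0}]' --newtons 20

```text
t: 13.45
tool_pos: [0.663, 0.1471, 0.2105]
orientation: [2.214, 2.227, 0.002]
force: [-0.6, 0.2, 1.0]
opening: 0.049
gripper_force: 0.0
```

Request:
carry_out --targets '[{"hand":10,"x":0,"y":0,"z":0,"ax":0,"ay":0,"az":0},{"hand":10,"x":0,"y":0,"z":0,"ax":0,"ay":0,"az":0},{"hand":10,"x":0,"y":0,"z":0,"ax":0,"ay":0,"az":0}]'

```text
t: 13.82
tool_pos: [0.6627, 0.1472, 0.2099]
orientation: [2.214, 2.228, 0.001]
force: [-0.7, -0.4, 0.3]
opening: 0.0233
gripper_force: 20.0
```

```bash
python3 go.py 470 314 300 0
```

```text
t 13.82 at [662.7 147.2 209.9] open 0.0233 F [-0.7 -0.4  0.3]
shift [ 0.168  -0.1917 -0.0902] turn [ 0.0006 -0.      0.006 ]
```

Request:
carry_out --targets '[{"hand":10,"x":0,"y":0,"z":-0.04,"ax":0,"ay":0,"az":0},{"hand":10,"x":0,"y":0,"z":-0.09,"ax":0,"ay":0,"az":0},{"hand":10,"x":0.042,"y":-0.048,"z":-0.09,"ax":0,"ay":0,"az":0},{"hand":10,"x":0.084,"y":-0.096,"z":-0.09,"ax":0,"ay":0,"az":0},{"hand":10,"x":0.126,"y":-0.144,"z":-0.09,"ax":0,"ay":0,"az":0},{"hand":10,"x":0.168,"y":-0.192,"z":-0.09,"ax":0,"ay":0,"az":0},{"hand":10,"x":0.168,"y":-0.192,"z":-0.09,"ax":0,"ay":0,"az":0},{"hand":10,"x":0.168,"y":-0.192,"z":-0.09,"ax":0,"ay":0,"az":0}]'

```text
t: 14.82
tool_pos: [0.4695, 0.3142, 0.2998]
orientation: [2.212, 2.229, 0.001]
force: [1.1, -0.8, -1.9]
opening: 0.0236
gripper_force: 20.0
```

```bash
python3 go.py 470 314 215.9 0
```

```text
t 14.82 at [469.5 314.2 299.8] open 0.0236 F [ 1.1 -0.8 -1.9]
shift [-0.0002  0.0004  0.0839] turn [0.0012 0.0003 0.0075]
```

Request:
carry_out --targets '[{"hand":10,"x":0,"y":0,"z":0.04,"ax":0,"ay":0,"az":0},{"hand":10,"x":0,"y":0,"z":0.065,"ax":0,"ay":0,"az":0},{"hand":10,"x":0,"y":0,"z":0.077,"ax":0,"ay":0,"az":0},{"hand":10,"x":0,"y":0,"z":0.081,"ax":0,"ay":0,"az":0},{"hand":10,"x":0,"y":0,"z":0.083,"ax":0,"ay":0,"az":0},{"hand":10,"x":0,"y":0,"z":0.084,"ax":0,"ay":0,"az":0},{"hand":10,"x":0,"y":0,"z":0.084,"ax":0,"ay":0,"az":0},{"hand":10,"x":0,"y":0,"z":0.084,"ax":0,"ay":0,"az":0}]'

```text
t: 15.82
tool_pos: [0.4699, 0.3142, 0.2164]
orientation: [2.214, 2.228, 0.002]
force: [0.3, 0.0, -1.9]
opening: 0.0235
gripper_force: 20.0
```

Request:
carry_out --targets '[{"hand":10,"x":0,"y":0,"z":0.001,"ax":0,"ay":0,"az":0},{"hand":10,"x":0,"y":0,"z":0.001,"ax":0,"ay":0,"az":0},{"hand":10,"x":0,"y":0,"z":0.001,"ax":0,"ay":0,"az":0}]'

```text
t: 16.2
tool_pos: [0.47, 0.3142, 0.2159]
orientation: [2.214, 2.228, 0.002]
force: [-2.9, -1.0, 5.9]
opening: 0.0234
gripper_force: 20.0
```

Touching the floor; release, lift.

Request:
carry_out --targets '[{"hand":35,"x":0,"y":0,"z":0,"ax":0,"ay":0,"az":0},{"hand":60,"x":0,"y":0,"z":0,"ax":0,"ay":0,"az":0},{"hand":60,"x":0,"y":0,"z":0,"ax":0,"ay":0,"az":0},{"hand":60,"x":0,"y":0,"z":0,"ax":0,"ay":0,"az":0},{"hand":60,"x":0,"y":0,"z":-0.03,"ax":0,"ay":0,"az":0},{"hand":60,"x":0,"y":0,"z":-0.08,"ax":0,"ay":0,"az":0},{"hand":60,"x":0,"y":0,"z":-0.14,"ax":0,"ay":0,"az":0},{"hand":60,"x":0,"y":0,"z":-0.14,"ax":0,"ay":0,"az":0}]'

```text
t: 17.2
tool_pos: [0.4713, 0.3149, 0.3617]
orientation: [2.212, 2.225, 0.018]
force: [0.6, 0.8, -0.3]
opening: 0.0559
gripper_force: 0.0
```

```bash
python3 go.py 609 -286 340 10
```

```text
t 17.2 at [471.3 314.9 361.7] open 0.0559 F [ 0.6  0.8 -0.3]
shift [-0.6018  0.1338  0.0199] turn [ 0.0112 -0.0044 -0.1685]
```

Request:
carry_out --targets '[{"hand":100,"x":-0.602,"y":0.134,"z":0,"ax":0,"ay":0,"az":-0.168},{"hand":100,"x":-0.602,"y":0.134,"z":0,"ax":0,"ay":0,"az":-0.168},{"hand":100,"x":-0.602,"y":0.134,"z":0,"ax":0,"ay":0,"az":-0.168},{"hand":100,"x":-0.602,"y":0.134,"z":0,"ax":0,"ay":0,"az":-0.168},{"hand":100,"x":-0.602,"y":0.134,"z":0,"ax":0,"ay":0,"az":-0.168},{"hand":100,"x":-0.602,"y":0.134,"z":0,"ax":0,"ay":0,"az":-0.168},{"hand":100,"x":-0.602,"y":0.134,"z":0,"ax":0,"ay":0,"az":-0.168},{"hand":100,"x":-0.602,"y":0.134,"z":0,"ax":0,"ay":0,"az":-0.168}]'

```text
t: 18.2
tool_pos: [0.581, -0.1746, 0.3538]
orientation: [-2.02, -2.406, -0.001]
force: [1.4, 0.8, -0.5]
opening: 0.0929
gripper_force: 0.0
```

```bash
python3 go.py 609 -286 340 10
```

```text
t 18.2 at [ 581.  -174.6  353.8] open 0.0929 F [ 1.4  0.8 -0.5]
shift [-0.1145  0.0083  0.0137] turn [ 0.0001 -0.0006 -0.0007]
```

Request:
carry_out --targets '[{"hand":100,"x":-0.05,"y":0.005,"z":0.01,"ax":0,"ay":0,"az":0},{"hand":100,"x":-0.103,"y":0.006,"z":0.013,"ax":0,"ay":0,"az":0},{"hand":100,"x":-0.103,"y":0.006,"z":0.013,"ax":0,"ay":0,"az":0},{"hand":100,"x":-0.103,"y":0.006,"z":0.013,"ax":0,"ay":0,"az":0},{"hand":100,"x":-0.103,"y":0.006,"z":0.013,"ax":0,"ay":0,"az":0}]'

```text
t: 18.82
tool_pos: [0.6049, -0.2717, 0.3419]
orientation: [2.018, 2.407, 0.001]
force: [0.8, 0.2, -0.1]
opening: 0.0927
gripper_force: 0.0
```

```bash
python3 go.py 609 -286 218 10
```

```text
t 18.82 at [ 604.9 -271.7  341.9] open 0.0927 F [ 0.8  0.2 -0.1]
shift [-0.0148  0.0015  0.1238] turn [ 0.0009 -0.0003  0.0008]
```

Request:
carry_out --targets '[{"hand":100,"x":-0.015,"y":0.001,"z":0.01,"ax":0,"ay":0,"az":0},{"hand":100,"x":-0.015,"y":0.001,"z":0.06,"ax":0,"ay":0,"az":0},{"hand":100,"x":-0.015,"y":0.001,"z":0.11,"ax":0,"ay":0,"az":0},{"hand":100,"x":-0.015,"y":0.001,"z":0.124,"ax":0,"ay":0,"az":0},{"hand":100,"x":-0.015,"y":0.001,"z":0.124,"ax":0,"ay":0,"az":0},{"hand":100,"x":-0.015,"y":0.001,"z":0.124,"ax":0,"ay":0,"az":0},{"hand":35,"x":-0.015,"y":0.001,"z":0.124,"ax":0,"ay":0,"az":0},{"hand":35,"x":-0.015,"y":0.001,"z":0.124,"ax":0,"ay":0,"az":0}]' --newtons 25

```text
t: 19.82
tool_pos: [0.6091, -0.2879, 0.2196]
orientation: [2.018, 2.404, 0.002]
force: [0.5, -0.5, 0.0]
opening: 0.0772
gripper_force: 0.0
```

Request:
carry_out --targets '[{"hand":35,"x":0,"y":0,"z":0,"ax":0,"ay":0,"az":0},{"hand":35,"x":0,"y":0,"z":0,"ax":0,"ay":0,"az":0},{"hand":35,"x":0,"y":0,"z":0,"ax":0,"ay":0,"az":0},{"hand":35,"x":0,"y":0,"z":0,"ax":0,"ay":0,"az":0}]'

```text
t: 20.32
tool_pos: [0.6085, -0.2876, 0.2179]
orientation: [2.02, 2.406, 0.001]
force: [-0.2, 0.9, 0.6]
opening: 0.0494
gripper_force: 25.0
```

```bash
python3 go.py 458 -267.5 290 10
```

```text
t 20.32 at [ 608.5 -287.6  217.9] open 0.0494 F [-0.2  0.9  0.6]
shift [ 0.0458 -0.1447 -0.0722] turn [ 0.0007 -0.0001 -0.0005]
```

Request:
carry_out --targets '[{"hand":35,"x":0,"y":0,"z":-0.03,"ax":0,"ay":0,"az":0},{"hand":35,"x":0,"y":0,"z":-0.07,"ax":0,"ay":0,"az":0},{"hand":35,"x":0.015,"y":-0.048,"z":-0.07,"ax":0,"ay":0,"az":0},{"hand":35,"x":0.03,"y":-0.096,"z":-0.07,"ax":0,"ay":0,"az":0},{"hand":35,"x":0.045,"y":-0.145,"z":-0.07,"ax":0,"ay":0,"az":0},{"hand":35,"x":0.045,"y":-0.145,"z":-0.07,"ax":0,"ay":0,"az":0},{"hand":35,"x":0.045,"y":-0.145,"z":-0.07,"ax":0,"ay":0,"az":0},{"hand":35,"x":0.045,"y":-0.145,"z":-0.07,"ax":0,"ay":0,"az":0}]'

```text
t: 21.32
tool_pos: [0.4589, -0.2687, 0.2884]
orientation: [2.018, 2.405, 0.001]
force: [-0.1, 0.3, -3.5]
opening: 0.0497
gripper_force: 25.0
```

```bash
python3 go.py 458 -268.5 223.9 10
```

```text
t 21.32 at [ 458.9 -268.7  288.4] open 0.0497 F [-0.1  0.3 -3.5]
shift [ 0.0004 -0.001   0.0645] turn [ 0.0021  0.0011 -0.0001]
```

Request:
carry_out --targets '[{"hand":35,"x":0,"y":-0.001,"z":0.03,"ax":0,"ay":0,"az":0},{"hand":35,"x":0,"y":-0.001,"z":0.05,"ax":0,"ay":0,"az":0},{"hand":35,"x":0,"y":-0.001,"z":0.058,"ax":0,"ay":0,"az":0},{"hand":35,"x":0,"y":-0.001,"z":0.061,"ax":0,"ay":0,"az":0},{"hand":35,"x":0,"y":-0.001,"z":0.063,"ax":0,"ay":0,"az":0},{"hand":35,"x":0,"y":-0.001,"z":0.064,"ax":0,"ay":0,"az":0},{"hand":35,"x":0,"y":-0.001,"z":0.064,"ax":0,"ay":0,"az":0},{"hand":35,"x":0,"y":-0.001,"z":0.064,"ax":0,"ay":0,"az":0}]'

```text
t: 22.32
tool_pos: [0.457, -0.2687, 0.2242]
orientation: [2.019, 2.405, 0.001]
force: [-0.7, -0.5, -3.8]
opening: 0.0497
gripper_force: 25.0
```

Request:
carry_out --targets '[{"hand":35,"x":0,"y":0,"z":0.001,"ax":0,"ay":0,"az":0},{"hand":35,"x":0,"y":0,"z":0.001,"ax":0,"ay":0,"az":0},{"hand":35,"x":0,"y":0,"z":0.001,"ax":0,"ay":0,"az":0}]'

```text
t: 22.7
tool_pos: [0.4571, -0.2687, 0.2239]
orientation: [2.019, 2.405, 0.001]
force: [-3.7, 1.7, 5.5]
opening: 0.0497
gripper_force: 25.0
```

Request:
carry_out --targets '[{"hand":65,"x":0,"y":0,"z":0,"ax":0,"ay":0,"az":0},{"hand":90,"x":0,"y":0,"z":0,"ax":0,"ay":0,"az":0},{"hand":90,"x":0,"y":0,"z":0,"ax":0,"ay":0,"az":0},{"hand":90,"x":0,"y":0,"z":0,"ax":0,"ay":0,"az":0},{"hand":90,"x":0,"y":0,"z":-0.03,"ax":0,"ay":0,"az":0},{"hand":90,"x":0,"y":0,"z":-0.08,"ax":0,"ay":0,"az":0},{"hand":90,"x":0,"y":0,"z":-0.12,"ax":0,"ay":0,"az":0},{"hand":90,"x":0,"y":0,"z":-0.12,"ax":0,"ay":0,"az":0}]'

```text
t: 23.7
tool_pos: [0.458, -0.2694, 0.3473]
orientation: [2.015, 2.4, 0.002]
force: [0.1, 0.9, 0.2]
opening: 0.0837
gripper_force: 0.0
```

```bash
python3 go.py 665 -130.5 330 83.6
```

```text
t 23.7 at [ 458.  -269.4  347.3] open 0.0837 F [0.1 0.9 0.2]
shift [0.101  0.2279 0.0182] turn [ 0.0018  0.0089 -1.285 ]
```

Request:
carry_out --targets '[{"hand":90,"x":0.101,"y":0.228,"z":0,"ax":0,"ay":0,"az":-1.285},{"hand":90,"x":0.101,"y":0.228,"z":0,"ax":0,"ay":0,"az":-1.285},{"hand":90,"x":0.101,"y":0.228,"z":0,"ax":0,"ay":0,"az":-1.285},{"hand":90,"x":0.101,"y":0.228,"z":0,"ax":0,"ay":0,"az":-1.285},{"hand":90,"x":0.101,"y":0.228,"z":0,"ax":0,"ay":0,"az":-1.285},{"hand":90,"x":0.101,"y":0.228,"z":0,"ax":0,"ay":0,"az":-1.285},{"hand":90,"x":0.101,"y":0.228,"z":0,"ax":0,"ay":0,"az":-1.285},{"hand":90,"x":0.101,"y":0.228,"z":0,"ax":0,"ay":0,"az":-1.285}]'

```text
t: 24.7
tool_pos: [0.6636, -0.1295, 0.3414]
orientation: [-0.177, -3.135, -0.001]
force: [-0.1, 0.1, -0.1]
opening: 0.0836
gripper_force: 0.0
```

```bash
python3 go.py 665 -130.5 218 83.6
```

```text
t 24.7 at [ 663.6 -129.5  341.4] open 0.0836 F [-0.1  0.1 -0.1]
shift [-0.0016 -0.0009  0.1234] turn [ 0.0005 -0.0012 -0.001 ]
```

Request:
carry_out --targets '[{"hand":90,"x":-0.001,"y":-0.001,"z":0.04,"ax":0,"ay":0,"az":0},{"hand":90,"x":-0.001,"y":-0.001,"z":0.09,"ax":0,"ay":0,"az":0},{"hand":90,"x":-0.001,"y":-0.001,"z":0.118,"ax":0,"ay":0,"az":0},{"hand":90,"x":-0.001,"y":-0.001,"z":0.123,"ax":0,"ay":0,"az":0},{"hand":90,"x":-0.001,"y":-0.001,"z":0.123,"ax":0,"ay":0,"az":0},{"hand":90,"x":-0.001,"y":-0.001,"z":0.123,"ax":0,"ay":0,"az":0},{"hand":20,"x":-0.001,"y":-0.001,"z":0.123,"ax":0,"ay":0,"az":0},{"hand":20,"x":-0.001,"y":-0.001,"z":0.123,"ax":0,"ay":0,"az":0}]' --newtons 20

```text
t: 25.7
tool_pos: [0.6652, -0.1308, 0.2211]
orientation: [0.176, 3.134, -0.0]
force: [0.0, 0.3, -0.1]
opening: 0.0682
gripper_force: 0.0
```

Request:
carry_out --targets '[{"hand":20,"x":0,"y":0,"z":0,"ax":0,"ay":0,"az":0},{"hand":20,"x":0,"y":0,"z":0,"ax":0,"ay":0,"az":0},{"hand":20,"x":0,"y":0,"z":0,"ax":0,"ay":0,"az":0},{"hand":20,"x":0,"y":0,"z":0,"ax":0,"ay":0,"az":0},{"hand":20,"x":0,"y":0,"z":0,"ax":0,"ay":0,"az":0}]'

```text
t: 26.32
tool_pos: [0.6649, -0.1308, 0.22]
orientation: [0.176, 3.136, 0.0]
force: [-0.9, -0.7, -0.3]
opening: 0.0359
gripper_force: 20.0
```

```bash
python3 go.py 442.5 -181.5 290 10
```

```text
t 26.32 at [ 664.9 -130.8  220. ] open 0.0359 F [-0.9 -0.7 -0.3]
shift [ 0.2153 -0.0752 -0.0702] turn [7.0000e-04 7.0000e-04 1.2844e+00]
```

Request:
carry_out --targets '[{"hand":20,"x":0,"y":0,"z":-0.04,"ax":0,"ay":0,"az":0},{"hand":20,"x":0,"y":0,"z":-0.1,"ax":0,"ay":0,"az":0.1},{"hand":20,"x":0.05,"y":-0.018,"z":-0.11,"ax":0,"ay":0,"az":0.28},{"hand":20,"x":0.09,"y":-0.032,"z":-0.11,"ax":0,"ay":0,"az":0.46},{"hand":20,"x":0.13,"y":-0.045,"z":-0.11,"ax":0,"ay":0,"az":0.64},{"hand":20,"x":0.16,"y":-0.057,"z":-0.11,"ax":0,"ay":0,"az":0.82},{"hand":20,"x":0.19,"y":-0.067,"z":-0.11,"ax":0,"ay":0,"az":1.0},{"hand":20,"x":0.215,"y":-0.075,"z":-0.11,"ax":0,"ay":0,"az":1.18}]'

```text
t: 27.32
tool_pos: [0.4415, -0.1813, 0.3296]
orientation: [1.898, 2.503, 0.001]
force: [-0.1, -0.3, -2.7]
opening: 0.036
gripper_force: 20.0
```

```bash
python3 go.py 442.5 -181.5 326 10
```

```text
t 27.32 at [ 441.5 -181.3  329.6] open 0.036 F [-0.1 -0.3 -2.7]
shift [-0.0004  0.0009  0.0036] turn [ 0.0007 -0.0002  0.0983]
```

Request:
carry_out --targets '[{"hand":20,"x":0,"y":0,"z":0,"ax":0,"ay":0,"az":0.098},{"hand":20,"x":0,"y":0,"z":0.03,"ax":0,"ay":0,"az":0.098},{"hand":20,"x":0,"y":0,"z":0.06,"ax":0,"ay":0,"az":0.098},{"hand":20,"x":0,"y":0,"z":0.07,"ax":0,"ay":0,"az":0.098},{"hand":20,"x":0,"y":0,"z":0.07,"ax":0,"ay":0,"az":0.098},{"hand":20,"x":0,"y":0,"z":0.07,"ax":0,"ay":0,"az":0.098}]'

```text
t: 28.08
tool_pos: [0.4434, -0.1815, 0.2611]
orientation: [2.01, 2.411, 0.002]
force: [0.7, -0.4, -2.3]
opening: 0.0362
gripper_force: 20.0
```

```bash
python3 go.py 442.5 -181.5 226 10
```

```text
t 28.07 at [ 443.4 -181.5  261.1] open 0.0362 F [ 0.7 -0.4 -2.3]
shift [ 0.0002 -0.0009  0.0351] turn [0.0024 0.0013 0.0065]
```

Request:
carry_out --targets '[{"hand":20,"x":0,"y":-0.001,"z":0.015,"ax":0.001,"ay":0,"az":0},{"hand":20,"x":0,"y":-0.001,"z":0.026,"ax":0.001,"ay":0,"az":0},{"hand":20,"x":0,"y":-0.001,"z":0.031,"ax":0.001,"ay":0,"az":0},{"hand":20,"x":0,"y":-0.001,"z":0.033,"ax":0.001,"ay":0,"az":0},{"hand":20,"x":0,"y":-0.001,"z":0.034,"ax":0.001,"ay":0,"az":0},{"hand":20,"x":0,"y":-0.001,"z":0.034,"ax":0.001,"ay":0,"az":0},{"hand":20,"x":0,"y":-0.001,"z":0.034,"ax":0.001,"ay":0,"az":0}]'

```text
t: 28.95
tool_pos: [0.442, -0.1815, 0.2261]
orientation: [2.011, 2.412, 0.0]
force: [-0.7, 0.1, -1.7]
opening: 0.0361
gripper_force: 20.0
```

Request:
carry_out --targets '[{"hand":20,"x":0,"y":0,"z":0.001,"ax":0,"ay":0,"az":0},{"hand":20,"x":0,"y":0,"z":0.001,"ax":0,"ay":0,"az":0},{"hand":20,"x":0,"y":0,"z":0.001,"ax":0,"ay":0,"az":0}]'

```text
t: 29.32
tool_pos: [0.4421, -0.1816, 0.2259]
orientation: [2.011, 2.413, -0.0]
force: [-3.6, 2.2, 8.2]
opening: 0.0356
gripper_force: 20.0
```

Request:
carry_out --targets '[{"hand":50,"x":0,"y":0,"z":0,"ax":0,"ay":0,"az":0},{"hand":75,"x":0,"y":0,"z":0,"ax":0,"ay":0,"az":0},{"hand":75,"x":0,"y":0,"z":0,"ax":0,"ay":0,"az":0},{"hand":75,"x":0,"y":0,"z":0,"ax":0,"ay":0,"az":0},{"hand":75,"x":0,"y":0,"z":-0.03,"ax":0,"ay":0,"az":0},{"hand":75,"x":0,"y":0,"z":-0.08,"ax":0,"ay":0,"az":0},{"hand":75,"x":0,"y":0,"z":-0.13,"ax":0,"ay":0,"az":0},{"hand":75,"x":0,"y":0,"z":-0.16,"ax":0,"ay":0,"az":0}]'

```text
t: 30.32
tool_pos: [0.4422, -0.1816, 0.3879]
orientation: [2.009, 2.41, 0.001]
force: [-0.7, -0.1, -0.8]
opening: 0.0698
gripper_force: 0.0
```

Request:
carry_out --targets '[{"hand":75,"x":0.1,"y":0.1,"z":0,"ax":0,"ay":0,"az":0},{"hand":75,"x":0.16,"y":0.14,"z":0,"ax":0,"ay":0,"az":0},{"hand":75,"x":0.16,"y":0.14,"z":0,"ax":0,"ay":0,"az":0},{"hand":75,"x":0.16,"y":0.14,"z":0,"ax":0,"ay":0,"az":0},{"hand":75,"x":0.16,"y":0.14,"z":0,"ax":0,"ay":0,"az":0},{"hand":75,"x":0.16,"y":0.14,"z":0,"ax":0,"ay":0,"az":0}]'

```text
t: 31.08
tool_pos: [0.5505, 0.0007, 0.3846]
orientation: [-2.011, -2.413, 0.001]
force: [0.1, -0.6, 1.0]
opening: 0.0698
gripper_force: 0.0
```

Run:
```python
from h import *
I=[]
for n in("top","side"):
    b,d=read_camera(n);I.append(b);Q=pts(d,camera_params(n)).reshape(-1,3)*1000
    for k,x,y,h in(("wide",465,154,68),("rb",468,241,114),("plug",470,314,54),("slim",458,-268,98),("fb",442,-182,110),("tape",450,-1,24),("can",779,48,154),("carton",724,-5,26)):
        R=Q[(np.hypot(Q[:,0]-x,Q[:,1]-y)<(40 if h-26 else 50))&(Q[:,2]>h-5)&(Q[:,2]<h+8)]
        if len(R)>5:
            r=cv2.minAreaRect(R[:,:2].astype(np.float32));print(n,k,np.round(r[0],1),np.round(r[1],1),np.round(np.median(R[:,2]),1))
        else: print(n,k,"none",len(R))
cv2.imwrite("pics/end.png",cv2.resize(np.vstack(I),None,fx=.78,fy=.78))
```

```text
top wide none 0
top rb [468.2 240.3] [25.2 23.9] 114.2
top plug [470.3 313.6] [22.8 22.4] 54.1
top slim [ 457.3 -268.1] [47.5 48. ] 98.5
top fb none 4
top tape [444.9   5.5] [55.2 53.8] 24.8
top can [779.4  47.8] [50.2 50.5] 153.8
top carton [758.5  29.3] [ 0.8 14.5] 27.2
side wide [466.5 154.4] [61.8 62.2] 69.5
side rb [470.2 241.7] [24.6 25.9] 115.5
side plug [471.8 316.3] [22.8 23.1] 55.4
side slim [ 453.  -258.5] [47.5 32. ] 98.3
side fb [ 443.9 -180.5] [22.2 24. ] 111.0
side tape [451.9   0.5] [67.4 65.4] 25.8
side can [781.   49.2] [51.4 52.3] 155.8
side carton [725.3  -2.5] [71.  26.8] 27.6
```

View pics/end.png

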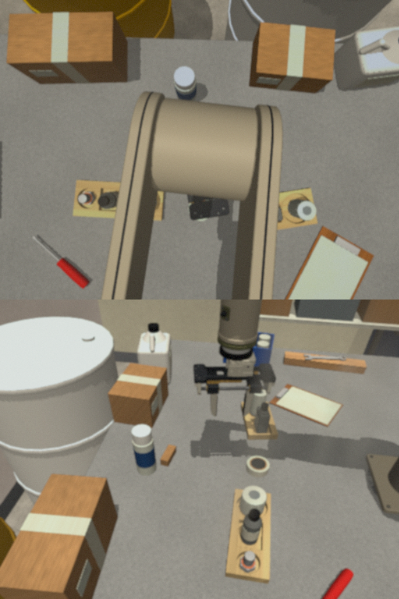

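The picture shows all five parts standing in their pockets at the expected heights: the long board at about (245,530) and the short board at about (260,415). The tape, can and carton have not moved.

```bash
python3 -c "
from plant import robot
print(robot.close_job())"
```

```text
the job is handed in; nothing more can be done
None
```

Both kits are made up and the job is handed in at about 31 s: all five parts stand upright in their pockets, set down with light contact, and the tape, spray can and carton are where they were.

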